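Kit the profile pieces and slide the tote into the free bay

TASK

Take every aluminium profile piece out of the plywood pocket block and lay it flat inside the grey tote. Once they are all in, slide the loaded tote along the bench, without lifting or tipping it, into whichever of the two taped bays has no black case standing in it, until the whole tote is inside that bay's tape outline. Leave the case, screwdriver and oil bottle alone.

Things in the scene. Friction and masses are not known exactly. Their poses are not given: they have to be found in the camera images.
- piece_1: T-slot aluminium profile piece, square bar 20 x 20 mm, 75 mm long along its y axis, about 60 g. Origin at the centre of its underside (10 mm below the bar's centre). Starts lying in a pocket of the block, standing 12 mm proud of the block's top. Three to five of the five pieces are present; absent ones read None.
- piece_2: T-slot aluminium profile piece, square bar 20 x 20 mm, 75 mm long along its y axis, about 60 g. Origin at the centre of its underside (10 mm below the bar's centre). Starts lying in a pocket of the block, standing 12 mm proud of the block's top. Three to five of the five pieces are present; absent ones read None.
- piece_3: T-slot aluminium profile piece, square bar 20 x 20 mm, 75 mm long along its y axis, about 60 g. Origin at the centre of its underside (10 mm below the bar's centre). Starts lying in a pocket of the block, standing 12 mm proud of the block's top. Three to five of the five pieces are present; absent ones read None.
- piece_4: T-slot aluminium profile piece, square bar 20 x 20 mm, 75 mm long along its y axis, about 60 g. Origin at the centre of its underside (10 mm below the bar's centre). Starts lying in a pocket of the block, standing 12 mm proud of the block's top. Three to five of the five pieces are present; absent ones read None.
- piece_5: T-slot aluminium profile piece, square bar 20 x 20 mm, 75 mm long along its y axis, about 60 g. Origin at the centre of its underside (10 mm below the bar's centre). Starts lying in a pocket of the block, standing 12 mm proud of the block's top. Three to five of the five pieces are present; absent ones read None.
- block: Flat plywood pocket block, fixed to the bench: 265 mm (x) by 110 mm (y) by 14 mm high, origin at the centre of its underside. Five pockets, 23 x 78 mm and 8 mm deep, long sides along y, centred at x = -104, -52, 0, 52 and 104 mm. Some pockets may be empty.
- tote: Loose open grey plastic tote: 110 mm (x) by 225 mm (y) by 40 mm high outside, walls and floor 4 mm thick, about 0.45 kg empty. Origin at the centre of its underside.
- tote_corner_a (a point): Outer bottom corner of the tote at its +x, +y end.
- tote_corner_b (a point): Outer bottom corner of the tote at its +x, -y end.
- tote_corner_c (a point): Outer bottom corner of the tote at its -x, +y end.
- tote_corner_d (a point): Outer bottom corner of the tote at its -x, -y end.
- bay_1: Bay: rectangle of flat white tape on the bench, 160 mm (x) by 275 mm (y) over its outer edges, tape 10 mm wide, no height to speak of. Origin at its centre on the bench. The nearer the robot of two side-by-side bays. The black case stands in one of the two bays, the other is free (at most a flat job card lies stuck down in it).
- bay_2: Bay: rectangle of flat white tape on the bench, 160 mm (x) by 275 mm (y) over its outer edges, tape 10 mm wide, no height to speak of. Origin at its centre on the bench. The farther from the robot of two side-by-side bays. The black case stands in one of the two bays, the other is free (at most a flat job card lies stuck down in it).
- case: Closed black tool case, 90 mm (x) by 180 mm (y) by 54 mm high with its handle, 2.5 kg, standing in one of the bays. Origin at the centre of its underside. Not to be moved.
- driver: Screwdriver 200 mm long lying on the bench, bystander.
- oil: White oil bottle standing upright, 60 mm across, 150 mm high, origin at the centre of its underside, bystander.

How it is judged:
By the outcome, as a careful person would: the job done as asked, in the order asked, and still so for the second after the job is handed in, with the robot touching nothing.
Of piece_1, piece_2, piece_3, piece_4, piece_5 only 3 to 5 are there at a start; the rules pass over those that are not, and their reading is None.
At some moment in a run one of tote may be knocked a few centimetres aside while the robot is not near it.
Once in a run the grip may slacken for a moment while it holds something.
It also fails if it takes over 210 s, if anything falls off the work surface, if the arm or the gripper's body presses on something with over 40 N, if the wrist force passes 120 N, or if a joint passes its speed limit or range.

ROBOT

A 7-joint arm with a two-finger parallel gripper is mounted at the origin on the work surface. World frame = base frame: x ahead of the robot, y to its left, z up, the work surface at z = 0. Lengths are in m, angles in rad, forces in N, time in s.
With the tool pointing down it reaches from about 0.425 to 0.925 m from the base axis. Payload 6.8 kg.
Tool frame: the origin (TCP) lies at the very end of the fingers, on their centre line; the grasp point (between the pads) lies 19 mm behind it; z points along the fingers, y is the direction in which the jaws open and shut (so a half turn about z gives the same grasp; the last joint's range is limited). The gripper opens to 85 mm and grips with 20 to 120 N. Pads are 22 mm wide; open, the fingers measure 114 mm over their backs; the gripper's body (76 mm by 85 mm) begins 54 mm behind the grasp point. The pads swing forward as they close: fully open they stand 13 mm farther back than shut.
Start: joints at [-1.256, 0.477, 0.022, 1.555, -0.011, 1.109, -0.083], TCP at [0.277, 0.616, 0.231] pointing down, gripper open.
Joint ranges: [-2.96, 2.96], [-0.34, 2.1], [-1.41, 1.46], [0.24, 2.44], [-1.37, 4.51], [0.17, 1.92], [-2.96, 2.96]. Speed limits (rad/s): [2.39, 2.39, 3.14, 3.14, 3.14, 3.14, 3.14].

INTERFACE

Orientations are given as a unit quaternion [w, x, y, z].
In Python, from station import bot gives the robot as it stands.
- The arm moves only by the tool step_arm, never from a script. Its argument "rows" is one flat list of numbers, 5 for each row, row after row: the shift along the world's x, y, z in mm, then the turn about the world's z in rad, then the opening, from 0 (shut) to 1 (fully open). In form: [x, y, z, spin, jaw, x, y, z, spin, jaw, ...]. A call has 1 to 12 rows; each row shifts and turns the commanded pose from where the row before left it; what a row does not reach is not made up. A row lasts 1/10 s, in which the tool goes at most 50 mm and 8.59 degrees, less where a joint would pass 70% of its speed; a pose out of reach is approached as far as the arm can. A call is refused whole if a number of a shift passes 50 or a number of a turn 0.15, either way. A call with a gripper value outside its range is refused whole. The fingers move at their own pace and stop on an object; "squeeze" is the grip in N (left out, the last holds). Time passes only in rows, so rows that do not move let the fingers close. It gives the time, the measured TCP pose, the force and the opening at its end, in the units of the state.
- bot.get_obs(): the state, without advancing time (a new reading comes with each control period).
- bot.read_camera(name): name is "scene" or "top" or "wrist"; returns (picture, depth): 480x640x3 uint8, red, green, blue; 480x640 float32, m along the optical axis (not along the pixel's ray), 0 where there is no reading.
- bot.camera_info(name): a dict with "camera_matrix" (3x3 intrinsics, pixels), "dist" ([k1, k2, p1, p2, k3] as OpenCV has them; the pictures are not rectified), "rvec" (rotation vector, rad) and "tvec" (3), from world to camera coordinates, as OpenCV has them. Camera axes: x right, y down, z forward; pixel columns grow to the right and rows downward; lengths in m; the calibration is good to about 2 mm. A picture is of the moment at which its call begins: read the wrist's pose just before it. camera_info takes no time and is no camera call; for the wrist camera it gives the pose at the moment of the call.
- bot.hand_in(): hands the job in, once; it reports no verdict.
Trained networks look in the newest picture that a camera, given by its name, has taken for a name from the list of things; names that differ only in an ending like _2 or _b are one class to them, and where a whole thing is asked for, a point or a joint stands for the part that bears it (a point fixed in the world has none). Each returns a list of dicts, best first, with "score" (0 to 1); they miss things now and then, are a little off and sometimes report something else, mostly with a low value. They report only what shows in the picture. A call takes as long as a camera call.
- bot.recognise(camera, label): "at" ([x, y, z] in m, in world coordinates, good to about 4 mm: the middle of the surface that is visible of it).
- bot.regions_of(camera, label): "pixels" (480x640 bool, what is visible of it).
The state is a dict: "t": time; "q": joint angles; "joint_vel": joint speeds; "joint_torque": joint torques, N m; "eef_pos": TCP position; "tool_rot": TCP orientation; "contact_force": force on the tool from outside, world axes, zero at the start; "torque": the same for the moment, N m; "gripper_width": opening from 0.0 (shut) to 1.0 (fully open).
Only numpy, scipy, OpenCV 4.12 (cv2) and the standard library are available. Lean on these libraries where they do the work, as an engineer would, in place of code of your own. Each camera call takes 0.05 s, during which the arm holds its last target.

## Working session

There is one attempt and no reset: what is moved stays moved. The work goes in short steps, Python scripts to look and compute and a tool call to move; the robot and the scene stay as the last step left them, time stands still between calls to the robot, and variables do not carry over. Pictures are saved under pics/ and viewed, and the job is handed in when it is done.

Besides the shell and the picture viewer there is one more tool, called after ">>>" as a command line: name --argument value ..., lists and objects as JSON in quotes. step_arm: Moves the arm, as the interface text tells. Its arguments: {"type":"object","properties":{"rows":{"type":"array"},"squeeze":{"type":"number"}},"required":["rows"]}

```bash
mkdir -p pics; ls; cat > h.py <<'E'
import numpy as np, cv2
from station import bot
def snap(cam,name):
    p,d=bot.read_camera(cam); cv2.imwrite('pics/'+name,p[:,:,::-1]); return p,d
def world(cam,pts,d=None,z=None,info=None):
    i=info or bot.camera_info(cam); K=np.array(i['camera_matrix']);D=np.array(i['dist'])
    R=cv2.Rodrigues(np.array(i['rvec'],float))[0];t=np.array(i['tvec'],float).ravel()
    pts=np.array(pts,float).reshape(-1,2)
    u=cv2.undistortPoints(pts.reshape(-1,1,2),K,D).reshape(-1,2)
    r=np.c_[u,np.ones(len(u))]
    if z is None:
        dd=np.array([d[int(round(b)),int(round(a))] for a,b in pts]); return (r*dd[:,None]-t)@R
    c=-R.T@t; w=r@R; return c+w*((z-c[2])/w[:,2])[:,None]
def allworld(cam,d,info=None):
    i=info or bot.camera_info(cam); K=np.array(i['camera_matrix']);D=np.array(i['dist'])
    R=cv2.Rodrigues(np.array(i['rvec'],float))[0];t=np.array(i['tvec'],float).ravel()
    v,u=np.mgrid[0:480,0:640]
    un=cv2.undistortPoints(np.stack([u,v],-1).reshape(-1,1,2).astype(float),K,D).reshape(480,640,2)
    r=np.dstack([un,np.ones((480,640))])*d[...,None]
    return (r-t)@R
E
python3 - <<'E'
from h import *
s=bot.get_obs(); print(s)
for c in ['top','scene','wrist']:
    snap(c,c+'0.png'); i=bot.camera_info(c); R=cv2.Rodrigues(np.array(i['rvec'],float))[0]; print(c,-R.T@np.array(i['tvec']).ravel(),R[2])
E
```

```text
pics
{'t': 0.0, 'q': array([-1.25608312,  0.47782834,  0.02235415,  1.55643049, -0.01150948,
        1.10927738, -0.08308929]), 'joint_vel': array([ 0.00011407, -0.00046427,  0.00115895, -0.00296398, -0.00030773,
        0.00031797,  0.00050464]), 'joint_torque': array([-5.98123770e-04, -5.96440315e+01,  1.60748418e+00, -2.81208247e+01,
        1.24620635e-02,  9.02533997e-03, -7.05655950e-06]), 'eef_pos': array([0.27675281, 0.61502518, 0.2303159 ]), 'tool_rot': array([-1.24580277e-04,  2.09827739e-01,  9.77737949e-01, -8.99015082e-04]), 'contact_force': array([-0.44719531,  0.25421766,  0.04715672]), 'torque': array([-0.05063199, -0.03592017, -0.00123634]), 'gripper_width': 0.9999711686451617}
top [0.48217587 0.09503777 1.03745504] [ 0.11092309 -0.00941018 -0.99378444]
scene [1.11143208 0.65028517 0.73518767] [-0.50030928 -0.5404184  -0.67648989]
wrist [0.21430454 0.64369042 0.37370255] [ 0.24668375 -0.1126017  -0.96253207]
```

View pics/top0.png

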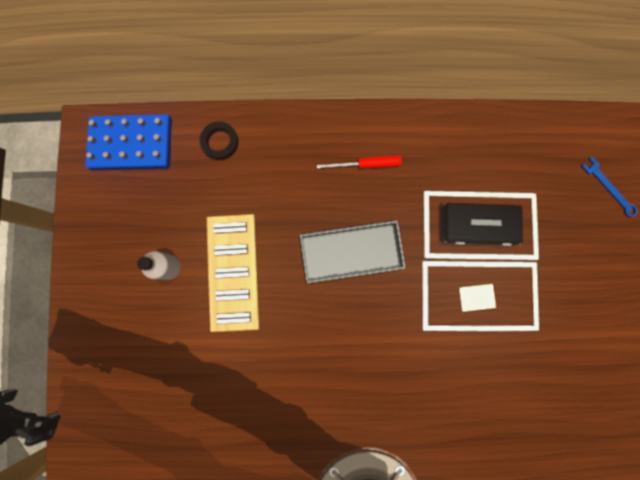

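View pics/scene0.png

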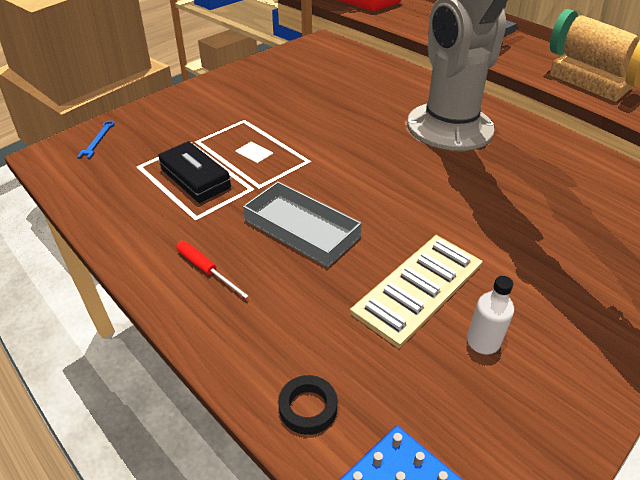

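View pics/wrist0.png

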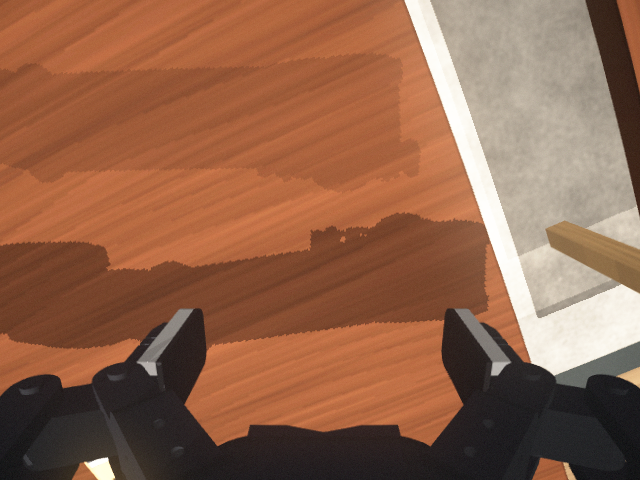

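The top view shows the block at px (232,272) with all five pieces in it and the tote at (352,251). The case is in the far bay (482,223), so the near bay, with the job card at (478,298), is the free one. Next I'll measure everything.

```bash
cat > m.py <<'E'
from h import *
def rect(P,m,zmin,zmax):
    pts=P[m]; pts=pts[(pts[:,2]>zmin)&(pts[:,2]<zmax)]
    (c,s,a)=cv2.minAreaRect((pts[:,:2]*1000).astype(np.float32)); return np.round(c,1),np.round(s,1),round(a,2),len(pts),np.round(np.median(pts,0)*1000,1)
if __name__=='__main__':
    p,d=snap('top','top1.png'); P=allworld('top',d)
    for l in ['piece_1','block','tote','bay_1','case','oil','driver']:
        for r in bot.regions_of('top',l):
            m=r['pixels']
            if r['score']<.3: continue
            print(l,round(r['score'],2),m.sum(),*rect(P,m&(d>0),-0.02,0.2))
E
python3 m.py
```

```text
piece_1 0.81 327 [629.1 305.9] [23.5 76.1] 3.69 326 [627.4 304.9  25.4]
piece_1 0.79 298 [473.2 299.9] [73.6 20.6] 89.96 298 [472.4 297.   25.3]
piece_1 0.67 340 [577.7 302.6] [23.9 75.5] 2.46 339 [576.9 302.4  25.3]
piece_1 0.64 301 [523.8 300.9] [20.6 73.5] 2.83 300 [524.1 299.9  25.5]
piece_1 0.62 280 [422.  296.9] [19.9 73.6] 2.98 280 [422.6 296.8  25.9]
block 0.93 4030 [527.2 302.7] [271.2 115.6] 3.94 4014 [519.8 300.   13.6]
block 0.7 4881 [571.2  21.6] [118.2 235.2] 7.13 4855 [569.9  22.8   4.6]
tote 0.78 4959 [570.7  23.5] [119.3 237.6] 8.02 4934 [569.7  24.    4.6]
bay_1 0.8 1467 [ 632.1 -288.3] [279. 166.] 89.27 1458 [ 633.3 -287.5    1.6]
bay_1 0.59 1538 [ 464.3 -278.8] [279.6 163.4] 88.76 1525 [ 476.1 -266.9    1.6]
case 0.79 3318 [ 627.5 -288.6] [203.8  94.7] 88.11 3306 [ 626.  -271.7   48.5]
oil 0.96 873 [538.9 471.9] [94.1 56.9] 88.63 872 [536.5 442.  100.1]
driver 0.9 553 [783.2   4.4] [ 32.6 194.8] 3.97 549 [778.9 -38.3  22.4]
```

>>> step_arm --rows '[18,-40,0,-0.137,0.5,18,-40,0,-0.137,0.5,18,-40,0,-0.137,0.5,18,-40,0,-0.137,0.5,18,-40,0,-0.137,0.5,18,-40,0,-0.137,0.5,18,-40,-20,-0.137,0.5,18,-38,-40,-0.137,0.5,0,0,0,0,0.5]' --squeeze 60

```text
t: 1.45
eef_pos: [0.4187, 0.2956, 0.1737]
tool_rot: [0.001, 0.693, 0.721, -0.004]
contact_force: [-0.3, -0.1, -0.4]
gripper_width: 0.501
```

```bash
cat >> h.py <<'E'
def jaw():
    s=bot.get_obs(); w,x,y,z=s['tool_rot']; v=np.array([2*(x*y-w*z),1-2*(x*x+z*z)]); a=np.degrees(np.arctan2(v[1],v[0])); return (a+90)%180-90, s['eef_pos']*1000
E
cat > w.py <<'E'
from m import *
import sys
print('jaw/eef',jaw()); info=bot.camera_info('wrist')
p,d=snap('wrist',sys.argv[1]); P=allworld('wrist',d,info)
for r in bot.regions_of('wrist','piece_1'):
    m=r['pixels']&(d>0)
    if r['score']>.25 and m.sum()>50: print(round(r['score'],2),m.sum(),*rect(P,m,-0.02,0.2))
E
python3 w.py w1.png
```

```text
jaw/eef (np.float64(2.322314964916231), array([418.74871848, 295.60661352, 173.73291387]))
0.84 3564 [631.  308.1] [30.3 77.3] 1.72 3564 [622.8 310.9  26.1]
0.83 2864 [420.7 295.7] [22.5 81.1] 2.8 2864 [420.5 300.7  26.6]
0.73 3075 [474.1 301.6] [23.7 75.6] 2.68 3075 [471.4 304.5  26.5]
0.56 3437 [579.1 303.9] [28.1 80.8] 3.66 3437 [572.5 308.4  26.2]
0.45 1279 [584.8  89.5] [ 52.2 106.6] 2.16 1278 [582.1  62.4   4.6]
```

View pics/w1.png

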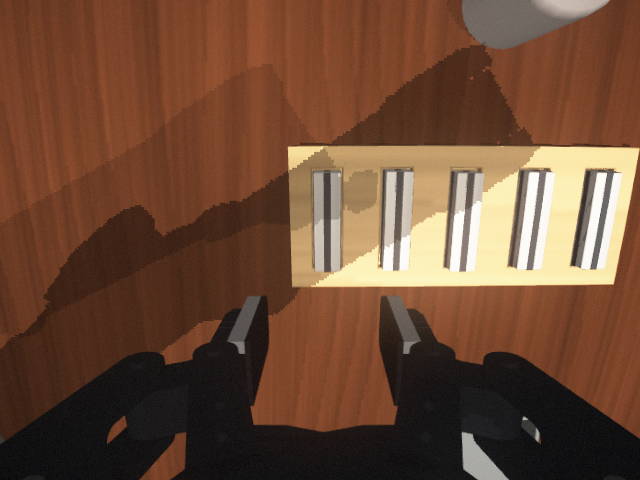

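The wrist view shows the first piece at px (327,220). The measured positions agree to about 2 mm.

>>> step_arm --rows '[2.5,0.5,-45,0.01,0.5,0,0,-45,0,0.5,0,0,-40,0,0.5,0,0,-20,0,0.5,0,0,-7.5,0,0.5,0,0,0,0,0.5]'

```text
t: 2.15
eef_pos: [0.4207, 0.3047, 0.0192]
tool_rot: [-0.0, 0.684, 0.729, -0.0]
contact_force: [-0.7, 0.1, 0.4]
gripper_width: 0.501
```

>>> step_arm --rows '[0,0,0,0,0.1,0,0,0,0,0.1,0,0,0,0,0.1,0,0,0,0,0.1,0,0,0,0,0.1]'

```text
t: 2.65
eef_pos: [0.4217, 0.3047, 0.0211]
tool_rot: [-0.0, 0.685, 0.729, 0.002]
contact_force: [-1.0, 0.1, 7.8]
gripper_width: 0.205
```

>>> step_arm --rows '[0,0,0,0,0.1,0,0,20,0,0.1,0,0,40,0,0.1,0,0,30,0,0.1,0,0,0,0,0.1,0,0,0,0,0.1]'

```text
t: 3.25
eef_pos: [0.4214, 0.304, 0.1106]
tool_rot: [-0.0, 0.685, 0.729, 0.002]
contact_force: [-0.5, -0.7, -0.8]
gripper_width: 0.202
```

```bash
python3 w.py w2.png; python3 -c "
from h import *
snap('scene','s2.png')
s=bot.get_obs();print(s['q'],s['joint_vel'],s['contact_force'])
print(jaw())"
```

```text
jaw/eef (np.float64(3.5666946078568174), array([421.40423081, 303.97359874, 110.58601612]))
0.93 5464 [579.8 303.2] [32.6 83.6] 1.92 5464 [571.7 309.   26.1]
0.83 4642 [472.6 301.6] [21.  75.8] 2.8 4642 [471.1 305.   26.5]
0.68 9550 [425.3 251.1] [ 37.1 169.8] 2.37 9550 [421.5 304.4 116. ]
0.61 1862 [618.9 303.8] [18.7 83.1] 13.16 1862 [618.4 295.5  19.3]
0.56 5113 [526.7 300. ] [28.2 81.9] 2.97 5113 [520.9 306.4  26.3]
[-0.98945647  0.39352908  0.30119554  2.05234737 -0.17317248  0.7208701
 -0.517123  ] [-1.83059638e-05  1.05896993e-02 -4.64959096e-04  7.42202381e-04
  1.08091313e-04  1.08482212e-03  1.16798406e-05] [-0.22371236  0.66461732 -0.60440331]
(np.float64(3.557442824313796), array([420.28248127, 302.89251929, 108.53787937]))
```

View pics/w2.png

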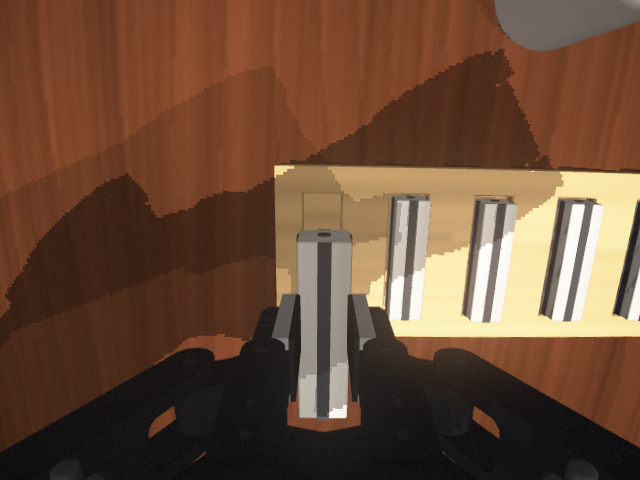

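View pics/s2.png

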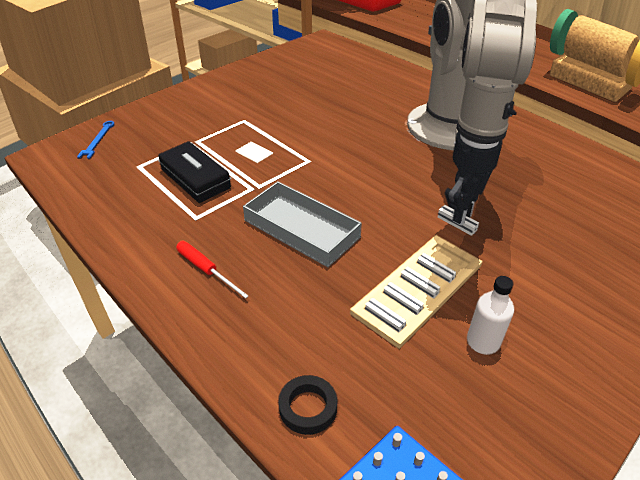

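```bash
cat > tote.py <<'E'
from m import *
import sys
def edges():
    p,d=snap('top',sys.argv[1] if len(sys.argv)>1 else 'tt.png'); P=allworld('top',d)
    rs=[r for r in bot.regions_of('top','tote') if r['score']>.3]
    r=rs[0]; m=cv2.dilate(r['pixels'].astype(np.uint8),np.ones((5,5)))>0
    Pm=P[m&(d>0)]
    print('score',r['score'],m.sum())
    fl=Pm[(Pm[:,2]>-.002)&(Pm[:,2]<.030)]; rim=Pm[(Pm[:,2]>.028)&(Pm[:,2]<.05)]
    for n,q in (('rim',rim),('in',Pm[(Pm[:,2]<.03)])):
        c,s,a=cv2.minAreaRect((q[:,:2]*1000).astype(np.float32)); print(n,len(q),np.round(c,1),np.round(s,1),round(a,2),np.median(q[:,2]))
    # image-plane: mask outline back-projected to z=.04 / sides
    cs,_=cv2.findContours(r['pixels'].astype(np.uint8),cv2.RETR_EXTERNAL,cv2.CHAIN_APPROX_NONE)
    c=max(cs,key=cv2.contourArea).reshape(-1,2)
    w=world('top',c,z=.04)[:,:2]*1000
    c2,s2,a2=cv2.minAreaRect(w.astype(np.float32)); print('outline@40',np.round(c2,1),np.round(s2,1),round(a2,2))
edges()
E
python3 tote.py tt1.png; python3 -c "
import cv2;i=cv2.imread('pics/tt1.png');cv2.imwrite('pics/tz1.png',cv2.resize(i[180:350,280:560],None,fx=2.8,fy=2.8,interpolation=cv2.INTER_CUBIC))"
```

```text
score 0.84 5680
rim 622 [567.9  25.7] [110.4 225.7] 7.75 0.03944336143260809
in 5060 [570.5  22.5] [130.9 250.8] 8.41 0.0038734993087184695
outline@40 [566.8  25.8] [115.6 230.1] 8.6
```

View pics/tz1.png

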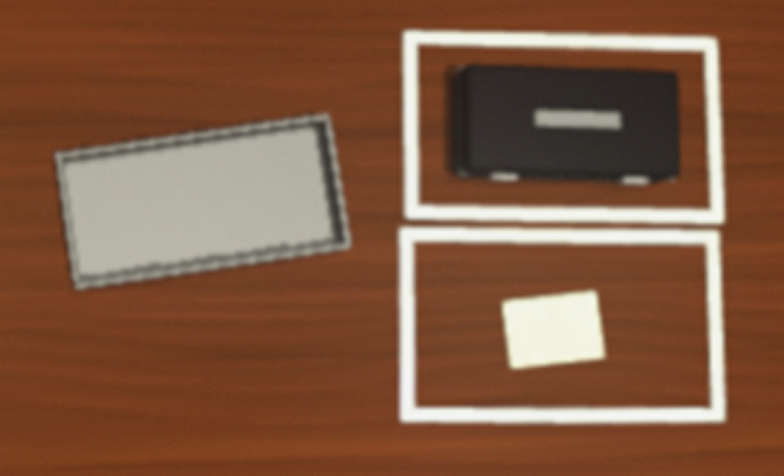

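>>> step_arm --rows '[16,-32.5,0,-0.136,0.1,16,-32.5,0,-0.136,0.1,16,-32.5,0,-0.136,0.1,16,-32.5,0,-0.136,0.1,16,-32.5,0,-0.136,0.1,16,-32.5,0,-0.136,0.1,16,-32.5,0,-0.136,0.1,16,-32.5,0,-0.136,0.1,16,-32.5,0,-0.136,0.1,16,-32.5,0,-0.136,0.1,16,-32.5,0,-0.136,0.1,0,0,0,0,0.1]'

```text
t: 4.7
eef_pos: [0.598, -0.0604, 0.1092]
tool_rot: [0.002, 0.998, 0.063, 0.0]
contact_force: [-0.2, -0.4, -0.6]
gripper_width: 0.205
```

```bash
python3 w.py w3.png; python3 -c "
from h import *
print(jaw(),bot.get_obs()['gripper_width'])"
```

```text
jaw/eef (np.float64(-82.7246429755041), array([598.00568764, -60.39182049, 109.15576261]))
0.71 9525 [544.7 -67.5] [171.3  36.1] 7.49 9525 [598.4 -60.4 114.5]
(np.float64(-82.21552003734392), array([596.50348557, -55.1100462 , 108.38472931])) 0.20540863200099196
```

View pics/w3.png

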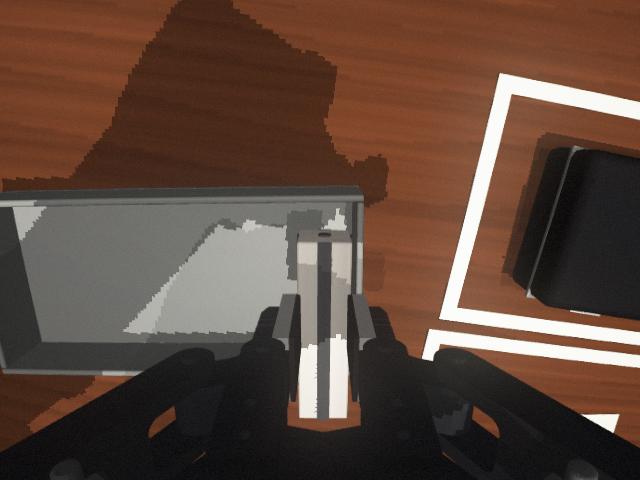

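>>> step_arm --rows '[0,0,0,0,0.1,0,0,0,0,0.1,0,0,0,0,0.1]'

```text
t: 5.1
eef_pos: [0.5967, -0.0529, 0.1092]
tool_rot: [-0.0, 0.998, 0.069, -0.0]
contact_force: [-0.9, -0.1, -0.4]
gripper_width: 0.205
```

```bash
cat > held.py <<'E'
from h import *
import sys
a,e=jaw(); info=bot.camera_info('wrist'); p,d=snap('wrist',sys.argv[1])
a2,e2=jaw()
P=allworld('wrist',d,info)*1000
th=np.radians(a); jx=np.array([np.cos(th),np.sin(th)]); lx=np.array([jx[1],-jx[0]]) if True else 0
rel=P[...,:2]-e[:2]; j=rel@jx; l=rel@lx
m=(d>0)&(np.abs(P[...,2]-(e[2]+6))<8)&(np.abs(j)<8)
print('jaw',round(a,2),'eef',np.round(e,1),'->',np.round(e2,1),'w',bot.get_obs()['gripper_width'])
if m.sum()>200: print('piece along lx',np.round(lx,3),'range',np.percentile(l[m],[.5,99.5]).round(1),'ztop rel',np.median(P[m][:,2])-e[2], 'centre offset xy',np.round(lx*np.mean(np.percentile(l[m],[.5,99.5])),1))
else: print('nothing held',m.sum())
E
python3 held.py w4.png
```

```text
jaw -82.05 eef [596.7 -52.9 109.2] -> [596.8 -53.1 109.4] w 0.20286648593784126
piece along lx [-0.99  -0.138] range [-31.1  43.3] ztop rel 5.444570035651523 centre offset xy [-6.  -0.8]
```

>>> step_arm --rows '[-4,-0.5,-30,0,0.1,0,0,-35,0,0.1,0,0,-18,0,0.1,0,0,-6,0,0.1,0,0,0,0,0.1,0,0,0,0,0.1]'

```text
t: 5.75
eef_pos: [0.5936, -0.0546, 0.021]
tool_rot: [0.0, 0.998, 0.069, 0.001]
contact_force: [0.1, -0.2, -0.7]
gripper_width: 0.202
```

>>> step_arm --rows '[0,0,-1,0,0.2,0,0,0,0,0.26,0,0,0,0,0.26,0,0,0,0,0.26,0,0,10,0,0.26,0,0,30,0,0.26,0,0,50,0,0.5,0,0,20,0,0.5]'

```text
t: 6.55
eef_pos: [0.5947, -0.056, 0.1338]
tool_rot: [0.0, 0.998, 0.068, 0.002]
contact_force: [0.7, -0.5, -0.5]
gripper_width: 0.494
```

```bash
python3 w.py w5.png
```

```text
jaw/eef (np.float64(-82.24038670409365), array([594.69958792, -55.98131835, 133.78387697]))
0.68 3407 [583.1 -56.2] [84.3 20.5] 7.08 3407 [590.9 -54.8  24.7]
```

View pics/w5.png

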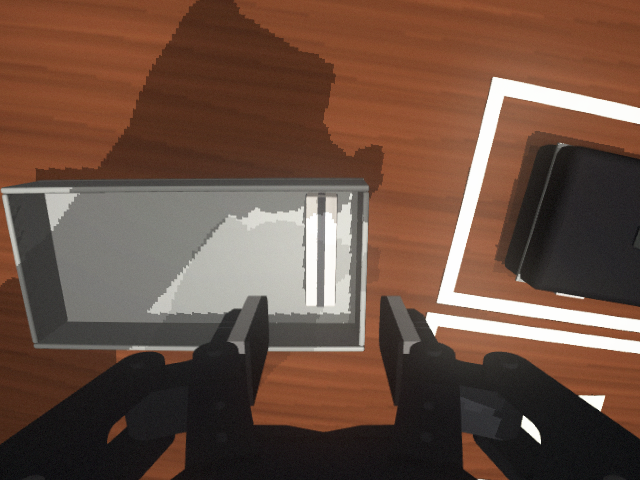

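>>> step_arm --rows '[-11,32.5,0,0.1355,0.5,-11,32.5,0,0.1355,0.5,-11,32.5,0,0.1355,0.5,-11,32.5,0,0.1355,0.5,-11,32.5,0,0.1355,0.5,-11,32.5,0,0.1355,0.5,-11,32.5,0,0.1355,0.5,-11,32.5,0,0.1355,0.5,-11,32.5,0,0.1355,0.5,-11,32.5,-20,0.1355,0.5,-11,32,-20,0.1355,0.5,0,0,0,0,0.5]'

```text
t: 7.85
eef_pos: [0.4675, 0.3066, 0.0863]
tool_rot: [-0.002, 0.683, 0.731, -0.002]
contact_force: [-0.5, -0.1, -0.0]
gripper_width: 0.501
```

>>> step_arm --rows '[0,0,0,0,0.5,0,0,0,0,0.5,0,0,0,0,0.5]'

```text
t: 8.15
eef_pos: [0.4728, 0.3009, 0.0898]
tool_rot: [0.0, 0.688, 0.726, 0.0]
contact_force: [-0.3, 0.2, -0.6]
gripper_width: 0.498
```

```bash
python3 w.py w6.png
```

```text
jaw/eef (np.float64(3.06653362835425), array([472.8402293 , 300.93344835,  89.75406372]))
0.81 4823 [517.6 303.5] [33.8 73.8] 3.28 4823 [522.3 311.9  26.5]
0.73 6321 [579.  305.7] [28.9 77.8] 3.72 6321 [572.7 309.9  26.3]
0.68 6399 [632.1 306.6] [31.4 80.9] 2.83 6399 [622.9 312.   26.1]
0.66 5096 [472.8 298.3] [22.7 82. ] 2.59 5096 [472.6 304.9  26.6]
```

>>> step_arm --rows '[0,0,-40,0,0.5,0,0,-22,0,0.5,0,0,-8,0,0.5,0,0,0,0,0.5,0,0,0,0,0.1,0,0,0,0,0.1,0,0,0,0,0.1,0,0,0,0,0.1,0,0,0,0,0.1,0,0,20,0,0.1,0,0,40,0,0.1,0,0,30,0,0.1]'

```text
t: 9.45
eef_pos: [0.4724, 0.3025, 0.1115]
tool_rot: [0.0, 0.687, 0.727, 0.001]
contact_force: [0.2, 1.0, -0.7]
gripper_width: 0.204
```

```bash
python3 tote.py tt2.png; python3 -c "
from h import *
print(jaw(),bot.get_obs()['gripper_width'])"
```

```text
score 0.74 5540
rim 624 [567.7  25.7] [110.5 225.5] 7.86 0.039506006726992594
in 4917 [571.3  23.8] [130.  248.9] 8.0 0.003979858298316029
outline@40 [567.4  26.9] [114.7 228.6] 7.77
(np.float64(3.2164281153961696), array([474.66200163, 304.12381   , 114.03674906])) 0.20409393463505038
```

>>> step_arm --rows '[10,-28.5,0,-0.1356,0.1,10,-28.5,0,-0.1356,0.1,10,-28.5,0,-0.1356,0.1,10,-28.5,0,-0.1356,0.1,10,-28.5,0,-0.1356,0.1,10,-28.5,0,-0.1356,0.1,10,-28.5,0,-0.1356,0.1,10,-28.5,0,-0.1356,0.1,10,-28.5,0,-0.1356,0.1,10,-28.5,0,-0.1356,0.1,10,-28.5,0,-0.1356,0.1,0,0,0,0,0.1]'

```text
t: 10.75
eef_pos: [0.5826, -0.0163, 0.1096]
tool_rot: [0.002, 0.998, 0.063, 0.001]
contact_force: [-0.2, 0.5, -1.1]
gripper_width: 0.208
```

>>> step_arm --rows '[0,0,0,0,0.1,0,0,0,0,0.1,0,0,0,0,0.1]'

```text
t: 11.05
eef_pos: [0.5817, -0.0096, 0.1091]
tool_rot: [-0.0, 0.998, 0.069, -0.0]
contact_force: [-0.3, 0.7, -0.7]
gripper_width: 0.203
```

```bash
python3 held.py w7.png
```

```text
jaw -82.08 eef [581.7  -9.6 109.1] -> [581.7  -9.8 109.2] w 0.2054074665302645
piece along lx [-0.99  -0.138] range [-36.   38.1] ztop rel 5.684427449697594 centre offset xy [-1.  -0.1]
```

View pics/w7.png

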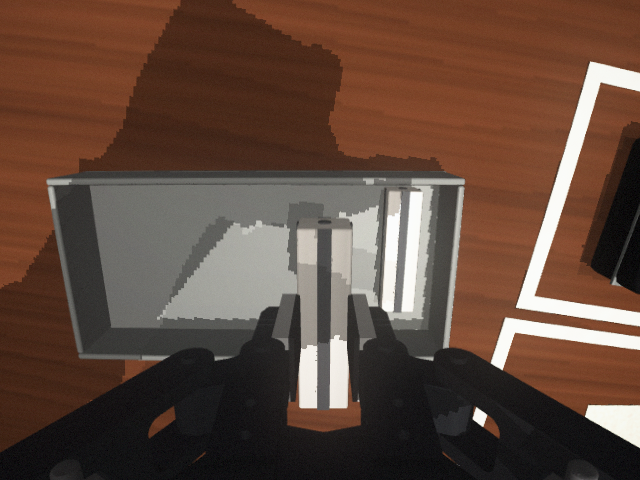

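>>> step_arm --rows '[0.5,-3.5,-30,0,0.1,0,0,-35,0,0.1,0,0,-18,0,0.1,0,0,-6.5,0,0.1,0,0,0,0,0.1,0,0,0,0,0.1]'

```text
t: 11.7
eef_pos: [0.583, -0.0143, 0.0205]
tool_rot: [-0.0, 0.998, 0.068, 0.001]
contact_force: [-0.7, -0.6, -0.1]
gripper_width: 0.204
```

>>> step_arm --rows '[0,0,-0.5,0,0.2,0,0,0,0,0.26,0,0,0,0,0.26,0,0,0,0,0.26,0,0,10,0,0.26,0,0,30,0,0.26,0,0,50,0,0.5,0,0,10,0,0.5]'

```text
t: 12.5
eef_pos: [0.5854, -0.0156, 0.1246]
tool_rot: [0.0, 0.998, 0.067, 0.004]
contact_force: [0.1, 0.5, 0.9]
gripper_width: 0.5
```

```bash
python3 w.py w8.png
```

```text
jaw/eef (np.float64(-82.28623234878312), array([585.40814881, -15.60756823, 124.59518954]))
0.72 3779 [581.2 -14.8] [76.6 22.6] 8.42 3779 [585.4 -13.9  24.7]
0.64 3940 [584.2 -53.1] [81.5 33.1] 5.88 3940 [592.9 -52.8  24.5]
```

View pics/w8.png

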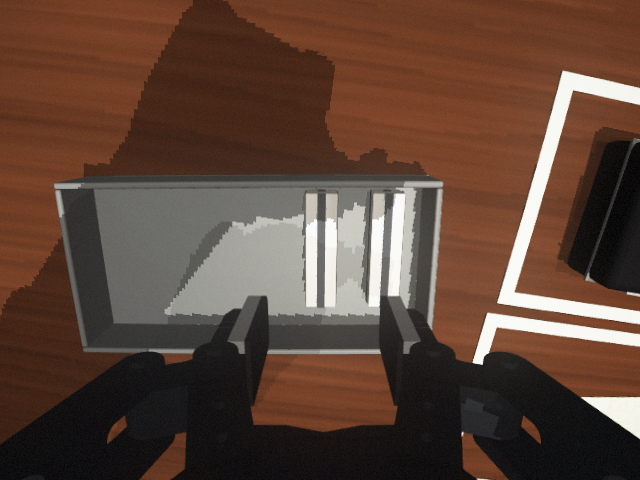

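>>> step_arm --rows '[-5.5,28.8,0,0.1355,0.5,-5.5,28.8,0,0.1355,0.5,-5.5,28.8,0,0.1355,0.5,-5.5,28.8,0,0.1355,0.5,-5.5,28.8,0,0.1355,0.5,-5.5,28.8,0,0.1355,0.5,-5.5,28.8,0,0.1355,0.5,-5.5,28.8,0,0.1355,0.5,-5.5,28.8,0,0.1355,0.5,-5.5,28.8,-15,0.1355,0.5,-5.5,28.8,-15,0.1355,0.5,0,0,0,0,0.5]'

```text
t: 13.8
eef_pos: [0.5179, 0.3067, 0.0859]
tool_rot: [-0.002, 0.684, 0.73, -0.002]
contact_force: [-1.6, -0.0, 0.0]
gripper_width: 0.499
```

>>> step_arm --rows '[0,0,0,0,0.5,0,0,0,0,0.5,0,0,0,0,0.5]'

```text
t: 14.1
eef_pos: [0.5226, 0.3007, 0.0895]
tool_rot: [0.0, 0.688, 0.725, -0.0]
contact_force: [-0.1, 0.3, -0.1]
gripper_width: 0.495
```

```bash
python3 w.py w9.png
```

```text
jaw/eef (np.float64(3.0164373450813144), array([522.55063248, 300.65366764,  89.48729793]))
0.88 5466 [570.3 302.8] [40.7 82. ] 2.17 5466 [574.8 312.5  26.4]
0.77 5040 [524.2 302.9] [20.5 75.4] 2.18 5040 [523.9 306.8  26.6]
0.63 6396 [631.1 306.1] [29.  81.9] 2.59 6396 [624.2 311.8  26.3]
```

>>> step_arm --rows '[1.5,1,-40,0,0.5,0,0,-22,0,0.5,0,0,-8,0,0.5,0,0,0,0,0.5,0,0,0,0,0.1,0,0,0,0,0.1,0,0,0,0,0.1,0,0,0,0,0.1,0,0,0,0,0.1,0,0,20,0,0.1,0,0,40,0,0.1,0,0,30,0,0.1]'

```text
t: 15.4
eef_pos: [0.5238, 0.3033, 0.1114]
tool_rot: [0.0, 0.687, 0.726, 0.001]
contact_force: [0.7, 0.7, -0.4]
gripper_width: 0.203
```

```bash
python3 tote.py tt3.png; python3 -c "
from h import *
print(jaw(),bot.get_obs()['gripper_width'])"
```

```text
score 0.7 5219
rim 627 [568.   25.7] [110.5 225.6] 7.75 0.039388265014299116
in 4596 [570.5  22.5] [128.7 246.1] 8.08 0.004092771349505288
outline@40 [567.   25.4] [113.6 226. ] 8.19
(np.float64(3.1519157333672325), array([526.35304464, 304.72034604, 114.30542489])) 0.2075070115518362
```

>>> step_arm --rows '[4.7,-25.2,0,-0.1356,0.1,4.7,-25.2,0,-0.1356,0.1,4.7,-25.2,0,-0.1356,0.1,4.7,-25.2,0,-0.1356,0.1,4.7,-25.2,0,-0.1356,0.1,4.7,-25.2,0,-0.1356,0.1,4.7,-25.2,0,-0.1356,0.1,4.7,-25.2,0,-0.1356,0.1,4.7,-25.2,0,-0.1356,0.1,4.7,-25.2,0,-0.1356,0.1,4.7,-25.2,0,-0.1356,0.1,0,0,0,0,0.1]'

```text
t: 16.7
eef_pos: [0.5751, 0.0215, 0.1093]
tool_rot: [0.001, 0.998, 0.063, 0.0]
contact_force: [-0.2, 0.2, 0.4]
gripper_width: 0.206
```

>>> step_arm --rows '[0,0,0,0,0.1,0,0,0,0,0.1,0,0,0,0,0.1]'

```text
t: 17.0
eef_pos: [0.575, 0.0274, 0.1091]
tool_rot: [-0.0, 0.998, 0.069, -0.0]
contact_force: [0.2, 0.4, -0.5]
gripper_width: 0.206
```

```bash
python3 held.py w10.png
```

```text
jaw -82.13 eef [575.   27.4 109.1] -> [575.   27.2 109.2] w 0.20453764491539875
piece along lx [-0.991 -0.137] range [-36.7  37.5] ztop rel 5.607850211920891 centre offset xy [-0.4 -0.1]
```

View pics/w10.png

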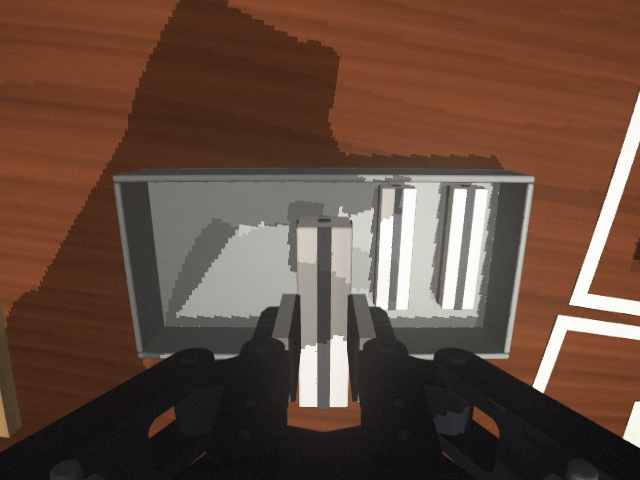

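The piece is held at px (323,310). Its target is the clear floor to the left of the two pieces already laid.

>>> step_arm --rows '[1,0,-30,0,0.1,0,0,-35,0,0.1,0,0,-18,0,0.1,0,0,-6.5,0,0.1,0,0,0,0,0.1,0,0,0,0,0.1]'

```text
t: 17.65
eef_pos: [0.5767, 0.0263, 0.0204]
tool_rot: [-0.0, 0.998, 0.068, 0.001]
contact_force: [-0.6, 0.5, -0.6]
gripper_width: 0.203
```

>>> step_arm --rows '[0,0,-0.5,0,0.2,0,0,0,0,0.26,0,0,0,0,0.26,0,0,0,0,0.26,0,0,10,0,0.26,0,0,30,0,0.26,0,0,50,0,0.5,0,0,10,0,0.5]'

```text
t: 18.45
eef_pos: [0.5791, 0.0252, 0.1245]
tool_rot: [-0.0, 0.998, 0.067, 0.004]
contact_force: [0.4, -0.2, -0.4]
gripper_width: 0.502
```

```bash
python3 w.py w11.png
```

```text
jaw/eef (np.float64(-82.35526999941477), array([579.13386294,  25.17086192, 124.50758147]))
0.97 3796 [582.5 -16. ] [74.4 24.9] 6.82 3796 [586.7 -12.3  24.6]
0.87 3773 [571.4  25.8] [84.4 23.1] 7.28 3773 [579.3  26.6  24.7]
0.58 4275 [588.2 -58.1] [75.1 27.9] 7.45 4275 [590.6 -52.2  24.5]
```

>>> step_arm --rows '[0,25.3,0,0.1355,0.5,0,25.3,0,0.1355,0.5,0,25.3,0,0.1355,0.5,0,25.3,0,0.1355,0.5,0,25.3,0,0.1355,0.5,0,25.3,0,0.1355,0.5,0,25.3,0,0.1355,0.5,0,25.3,0,0.1355,0.5,0,25.3,0,0.1355,0.5,0.5,25.3,-15,0.1355,0.5,0.5,25.3,-15,0.1355,0.5,0,0,0,0,0.5]'

```text
t: 19.75
eef_pos: [0.5737, 0.3085, 0.0855]
tool_rot: [-0.002, 0.684, 0.729, -0.002]
contact_force: [-0.1, 0.1, -0.0]
gripper_width: 0.502
```

>>> step_arm --rows '[0,0,0,0,0.5,0,0,0,0,0.5,0,0,0,0,0.5]'

```text
t: 20.05
eef_pos: [0.5776, 0.3027, 0.0896]
tool_rot: [0.0, 0.689, 0.725, -0.0]
contact_force: [0.8, 0.8, 0.1]
gripper_width: 0.503
```

```bash
python3 w.py w12.png
```

```text
jaw/eef (np.float64(2.956823929253261), array([577.61875355, 302.7304282 ,  89.57597491]))
0.9 5044 [576.6 303.5] [21.1 81.2] 2.03 5044 [576.5 310.2  26.6]
0.63 5160 [627.8 309.3] [21.  74.5] 2.99 5160 [626.3 315.7  26.5]
```

>>> step_arm --rows '[-0.5,1,-40,0,0.5,0,0,-22,0,0.5,0,0,-8,0,0.5,0,0,0,0,0.5,0,0,0,0,0.1,0,0,0,0,0.1,0,0,0,0,0.1,0,0,0,0,0.1,0,0,0,0,0.1,0,0,20,0,0.1,0,0,40,0,0.1,0,0,30,0,0.1]'

```text
t: 21.35
eef_pos: [0.5772, 0.3054, 0.1116]
tool_rot: [0.0, 0.688, 0.726, 0.001]
contact_force: [1.2, 0.4, 0.3]
gripper_width: 0.202
```

```bash
python3 tote.py tt4.png; python3 -c "
from h import *
print(jaw(),bot.get_obs()['gripper_width'])"
```

```text
score 0.87 5102
rim 633 [567.8  25.7] [110.2 225.5] 7.77 0.039243650240076075
in 4470 [571.4  23. ] [127.4 245.9] 7.63 0.0043009324398393944
outline@40 [567.9  25.9] [112.2 225.9] 7.65
(np.float64(3.0884837160473495), array([579.96846509, 306.68753495, 114.86572617])) 0.20557953526223302
```

>>> step_arm --rows '[-0.6,-21.6,0,-0.1355,0.1,-0.6,-21.6,0,-0.1355,0.1,-0.6,-21.6,0,-0.1355,0.1,-0.6,-21.6,0,-0.1355,0.1,-0.6,-21.6,0,-0.1355,0.1,-0.6,-21.6,0,-0.1355,0.1,-0.6,-21.6,0,-0.1355,0.1,-0.6,-21.6,0,-0.1355,0.1,-0.6,-21.6,0,-0.1355,0.1,-0.6,-21.6,0,-0.1355,0.1,-0.6,-21.6,0,-0.1355,0.1,0,0,0,0,0.1]'

```text
t: 22.65
eef_pos: [0.5696, 0.0639, 0.1093]
tool_rot: [0.001, 0.998, 0.064, -0.0]
contact_force: [-0.5, -0.8, -1.2]
gripper_width: 0.205
```

>>> step_arm --rows '[0,0,0,0,0.1,0,0,0,0,0.1,0,0,0,0,0.1]'

```text
t: 22.95
eef_pos: [0.5701, 0.069, 0.1092]
tool_rot: [-0.0, 0.998, 0.069, -0.0]
contact_force: [0.5, -0.1, -0.4]
gripper_width: 0.209
```

```bash
python3 held.py w13.png
```

```text
jaw -82.12 eef [570.1  69.  109.2] -> [570.1  68.8 109.3] w 0.20375377856697346
piece along lx [-0.991 -0.137] range [-38.   36.3] ztop rel 5.481472345780617 centre offset xy [0.9 0.1]
```

View pics/w13.png

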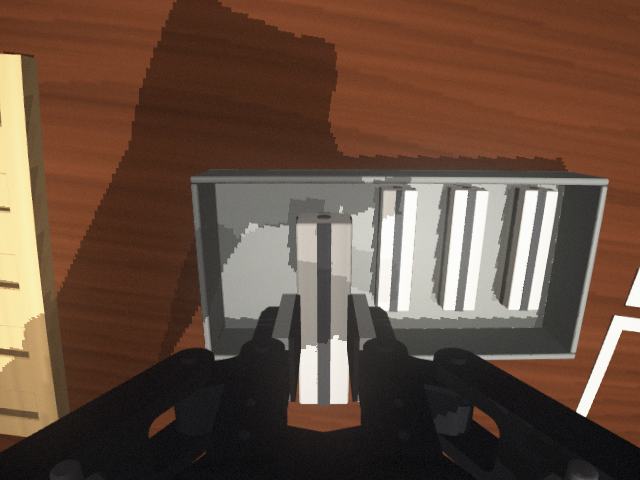

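>>> step_arm --rows '[-0.5,-2,-30,0,0.1,0,0,-35,0,0.1,0,0,-18,0,0.1,0,0,-6.5,0,0.1,0,0,0,0,0.1,0,0,0,0,0.1]'

```text
t: 23.6
eef_pos: [0.5702, 0.0659, 0.0204]
tool_rot: [-0.0, 0.998, 0.068, 0.001]
contact_force: [-0.5, 1.0, -0.9]
gripper_width: 0.204
```

>>> step_arm --rows '[0,0,-0.5,0,0.2,0,0,0,0,0.26,0,0,0,0,0.26,0,0,0,0,0.26,0,0,10,0,0.26,0,0,30,0,0.26,0,0,50,0,0.5,0,0,10,0,0.5]'

```text
t: 24.4
eef_pos: [0.5726, 0.0651, 0.1245]
tool_rot: [-0.0, 0.998, 0.067, 0.004]
contact_force: [0.6, -0.4, 0.1]
gripper_width: 0.496
```

```bash
python3 w.py w14.png
```

```text
jaw/eef (np.float64(-82.351070206446), array([572.55504111,  65.09018992, 124.4868664 ]))
0.84 4825 [583.5 -60.1] [85.4 31.6] 7.03 4825 [589.8 -50.6  24.3]
0.61 442 [629.4 271. ] [ 5.4 20.9] 85.07 442 [629.2 271.   17.4]
0.57 3855 [566.6  65.7] [83.8 23. ] 7.59 3855 [574.1  66.5  24.6]
0.56 3739 [575.4  28.1] [75.9 29.7] 12.58 3739 [580.   28.1  24.6]
0.52 20880 [512.8 212.7] [169.1 286.2] 85.06 20870 [528.2 262.4  14. ]
```

>>> step_arm --rows '[5.2,22,0,0.1355,0.5,5.2,22,0,0.1355,0.5,5.2,22,0,0.1355,0.5,5.2,22,0,0.1355,0.5,5.2,22,0,0.1355,0.5,5.2,22,0,0.1355,0.5,5.2,22,0,0.1355,0.5,5.2,22,0,0.1355,0.5,5.2,22,0,0.1355,0.5,5.2,22,-15,0.1355,0.5,5.2,22,-15,0.1355,0.5,0,0,0,0,0.5]'

```text
t: 25.7
eef_pos: [0.6238, 0.3113, 0.0851]
tool_rot: [-0.002, 0.685, 0.729, -0.002]
contact_force: [-0.9, 0.3, -0.5]
gripper_width: 0.5
```

>>> step_arm --rows '[0,0,0,0,0.5,0,0,0,0,0.5,0,0,0,0,0.5]'

```text
t: 26.0
eef_pos: [0.6271, 0.3062, 0.0897]
tool_rot: [0.0, 0.689, 0.725, -0.0]
contact_force: [-0.1, 0.3, -1.0]
gripper_width: 0.502
```

```bash
python3 w.py w15.png
```

```text
jaw/eef (np.float64(2.9656498872219004), array([627.13362277, 306.23879417,  89.73666397]))
0.61 5055 [628.  308.8] [20.7 75.4] 3.15 5055 [627.7 312.6  26.6]
```

>>> step_arm --rows '[1,1.5,-40,0,0.5,0,0,-22,0,0.5,0,0,-8,0,0.5,0,0,0,0,0.5,0,0,0,0,0.1,0,0,0,0,0.1,0,0,0,0,0.1,0,0,0,0,0.1,0,0,0,0,0.1,0,0,20,0,0.1,0,0,40,0,0.1,0,0,30,0,0.1]'

```text
t: 27.3
eef_pos: [0.6282, 0.3092, 0.1115]
tool_rot: [0.0, 0.688, 0.726, 0.001]
contact_force: [1.1, -0.0, 0.5]
gripper_width: 0.204
```

```bash
python3 tote.py tt5.png; python3 -c "
from h import *
print(jaw(),bot.get_obs()['gripper_width'])"
```

```text
score 0.6 4970
rim 630 [567.9  25.8] [110.4 225.3] 7.73 0.03950132753674778
in 4348 [570.8  22.8] [126.5 245.6] 7.7 0.004438955185576109
outline@40 [567.2  25.7] [111.1 225.7] 7.63
(np.float64(3.091743774708064), array([631.02191984, 310.4438935 , 115.14222966])) 0.20851507322305782
```

>>> step_arm --rows '[-5.8,-18.4,0,-0.1355,0.1,-5.8,-18.4,0,-0.1355,0.1,-5.8,-18.4,0,-0.1355,0.1,-5.8,-18.4,0,-0.1355,0.1,-5.8,-18.4,0,-0.1355,0.1,-5.8,-18.4,0,-0.1355,0.1,-5.8,-18.4,0,-0.1355,0.1,-5.8,-18.4,0,-0.1355,0.1,-5.8,-18.4,0,-0.1355,0.1,-5.8,-18.4,0,-0.1355,0.1,-5.8,-18.4,0,-0.1355,0.1,0,0,0,0,0.1]'

```text
t: 28.6
eef_pos: [0.5629, 0.1037, 0.1092]
tool_rot: [0.001, 0.998, 0.064, -0.001]
contact_force: [0.5, 0.2, -0.3]
gripper_width: 0.205
```

>>> step_arm --rows '[0,0,0,0,0.1,0,0,0,0,0.1,0,0,0,0,0.1]'

```text
t: 28.9
eef_pos: [0.5643, 0.108, 0.1093]
tool_rot: [-0.0, 0.998, 0.069, 0.0]
contact_force: [0.3, -0.9, -0.5]
gripper_width: 0.201
```

```bash
python3 held.py w16.png
```

```text
jaw -82.12 eef [564.3 108.  109.3] -> [564.2 107.7 109.3] w 0.20258533553596944
piece along lx [-0.991 -0.137] range [-36.6  37.7] ztop rel 5.3469601116175625 centre offset xy [-0.6 -0.1]
```

View pics/w16.png

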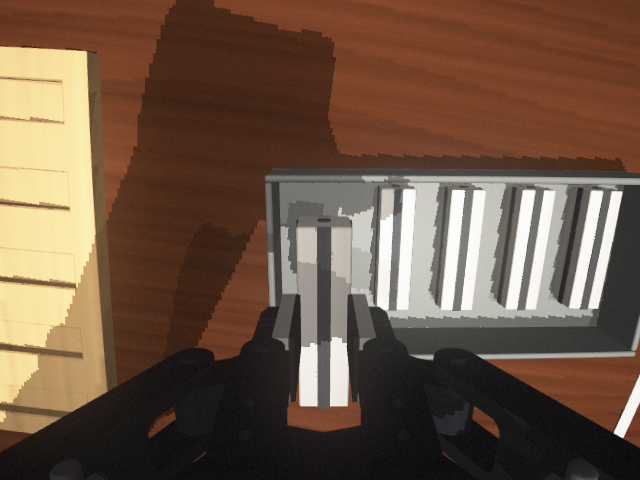

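>>> step_arm --rows '[1,0,-30,0,0.1,0,0,-35,0,0.1,0,0,-18,0,0.1,0,0,-6.5,0,0.1,0,0,0,0,0.1,0,0,0,0,0.1]'

```text
t: 29.55
eef_pos: [0.5655, 0.1071, 0.0203]
tool_rot: [-0.0, 0.998, 0.068, 0.0]
contact_force: [-0.2, 0.1, -0.2]
gripper_width: 0.203
```

>>> step_arm --rows '[0,0,-0.5,0,0.2,0,0,0,0,0.26,0,0,0,0,0.26,0,0,0,0,0.26,0,0,10,0,0.26,0,0,30,0,0.26,0,0,50,0,0.26,0,0,30,0,0.26,0,0,0,0,0.26]'

```text
t: 30.45
eef_pos: [0.568, 0.1068, 0.1442]
tool_rot: [-0.001, 0.998, 0.067, 0.004]
contact_force: [0.4, 0.9, 1.0]
gripper_width: 0.259
```

```bash
python3 w.py w17.png; python3 tote.py tt6.png
```

```text
jaw/eef (np.float64(-82.3243283717273), array([567.97411888, 106.75852178, 144.2408301 ]))
0.97 3397 [560.6 106.7] [83.6 23.1] 7.51 3397 [567.9 107.5  24.6]
0.93 3496 [567.2  63.8] [83.2 25. ] 7.76 3496 [573.6  67.6  24.6]
0.87 3880 [572.   22.4] [84.5 28.2] 7.36 3880 [578.6  29.1  24.4]
0.79 4203 [578.4 -19.5] [84.1 31.8] 8.11 4203 [584.4 -10.1  24.3]
0.71 4302 [587.6 -59.9] [75.5 33.5] 5.95 4302 [589.4 -49.6  24.2]
score 0.95 2748
rim 355 [573.2 -13.7] [110.3 146.6] 7.69 0.03944981005616386
in 2314 [577.  -20.1] [126.6 157.6] 7.35 0.00479118063920956
outline@40 [572.8 -14. ] [111.  144.3] 7.41
```

View pics/w17.png

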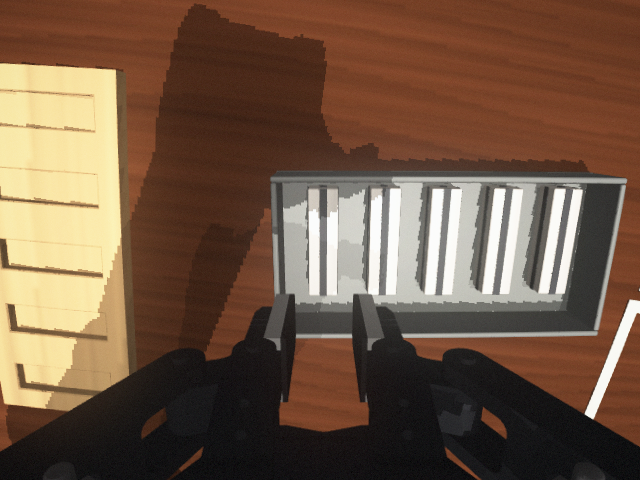

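>>> step_arm --rows '[-4.5,-7.4,0,0.131,0.2,-4.5,-7.4,0,0.131,0.2,-4.5,-7.4,0,0.131,0.2,-4.5,-7.4,0,0.131,0.2,-4.5,-7.4,0,0.131,0.2,-4.5,-7.4,0,0.131,0.2,-4.5,-7.4,0,0.131,0.2,-4.5,-7.4,0,0.131,0.2,-4.5,-7.4,0,0.131,0.2,-4.5,-7.4,0,0.131,0.2,-4.5,-7.4,-25,0.131,0.2,-4.5,-7.4,-25,0.131,0.2]'

```text
t: 31.85
eef_pos: [0.5104, 0.0178, 0.0881]
tool_rot: [-0.0, 0.655, 0.755, -0.0]
contact_force: [0.2, 1.4, -0.3]
gripper_width: 0.198
```

>>> step_arm --rows '[0,0,0,0,0.2,0,0,0,0,0.2,0,0,0,0,0.2,0,0,0,0,0.2]'

```text
t: 32.25
eef_pos: [0.5119, 0.0185, 0.0902]
tool_rot: [0.001, 0.658, 0.753, 0.001]
contact_force: [-0.0, 0.5, 0.2]
gripper_width: 0.2
```

```bash
python3 w.py w18.png
```

```text
jaw/eef (np.float64(7.733299358532108), array([511.91119874,  18.52794228,  90.2084418 ]))
0.93 4723 [574.6  -6.7] [ 41.  101.3] 71.61 4723 [585.7  -8.4  24.2]
0.64 5865 [573.1  64.8] [81.2 24.8] 8.05 5865 [568.5  67.   24.5]
0.64 6471 [564.2 107.7] [76.  23.2] 8.47 6471 [562.9 106.7  24.6]
0.57 5676 [578.6  23.7] [81.3 27.4] 7.54 5676 [574.   28.9  24.3]
```

View pics/w18.png

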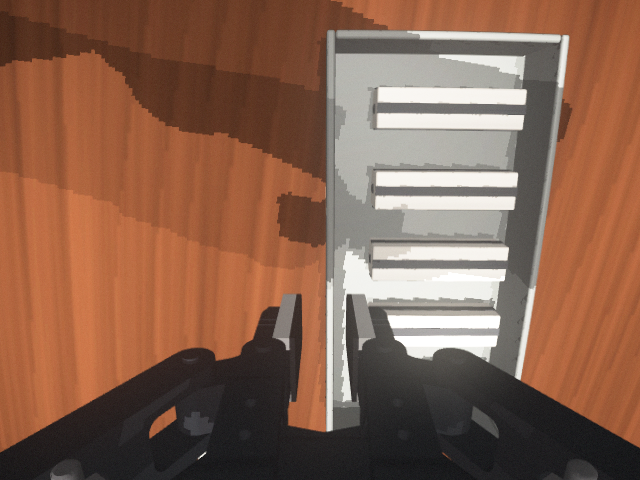

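>>> step_arm --rows '[2,0,-35,0,0.2,0,0,-23,0,0.2,0,0,-6,0,0.2,0,0,-4,0,0.2,0,0,0,0,0.2,0,0,0,0,0.2]'

```text
t: 32.95
eef_pos: [0.5138, 0.018, 0.0223]
tool_rot: [0.001, 0.658, 0.753, 0.001]
contact_force: [0.9, -0.1, -0.9]
gripper_width: 0.202
```

>>> step_arm --rows '[0,0,0,0,0.1,0,0,0,0,0.05,0,0,0,0,0,0,0,0,0,0,0,0,0,0,0,0,0,0,0,0]'

```text
t: 33.55
eef_pos: [0.5147, 0.0182, 0.0225]
tool_rot: [0.001, 0.658, 0.753, 0.001]
contact_force: [1.5, 0.4, 6.4]
gripper_width: 0.028
```

```bash
python3 w.py w19.png; python3 tote.py tt7.png; cat > bay.py <<'E'
from h import *
p,d=snap('top','b1.png')
rs=bot.regions_of('top','bay_1')
for r in rs:
    if r['score']<.3: continue
    cs,_=cv2.findContours(r['pixels'].astype(np.uint8),cv2.RETR_EXTERNAL,cv2.CHAIN_APPROX_NONE)
    c=max(cs,key=cv2.contourArea).reshape(-1,2); w=(world('top',c,z=0)[:,:2]*1000).astype(np.float32)
    print(r['score'],cv2.minAreaRect(w))
E
python3 bay.py
```

```text
jaw/eef (np.float64(7.7760983248113575), array([514.68527597,  18.17105186,  22.47425304]))
0.78 11907 [578.2  21.7] [81.5 32.2] 7.13 11907 [572.4  29.9  24.3]
0.74 12660 [572.8  63.9] [81.7 26.8] 7.41 12660 [567.6  67.2  24.5]
0.72 2388 [578.8  -1.4] [41.3 90.7] 60.3 2388 [603.3  -2.3  20. ]
0.56 14048 [566.8 107.7] [82.7 22. ] 8.16 14048 [561.4 106.6  24.6]
score 0.79 3150
rim 435 [567.2  25.6] [110.3 225.7] 7.76 0.03933538754623775
in 2553 [570.2  22.4] [130.1 250.3] 7.74 0.004415466721933412
outline@40 [566.6  25.6] [114.8 229.9] 7.63
0.88 ((463.29656982421875, -279.9805908203125), (278.7392883300781, 160.8043212890625), 88.63528442382812)
0.75 ((632.7778930664062, -288.51812744140625), (278.425537109375, 168.58682250976562), 87.91465759277344)
```

View pics/w19.png

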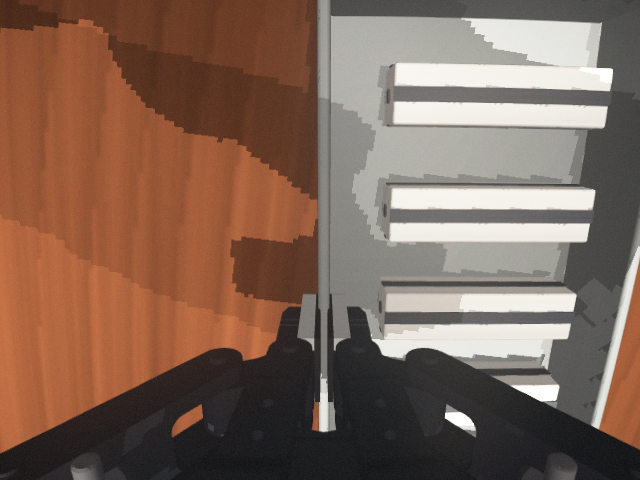

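View pics/b1.png

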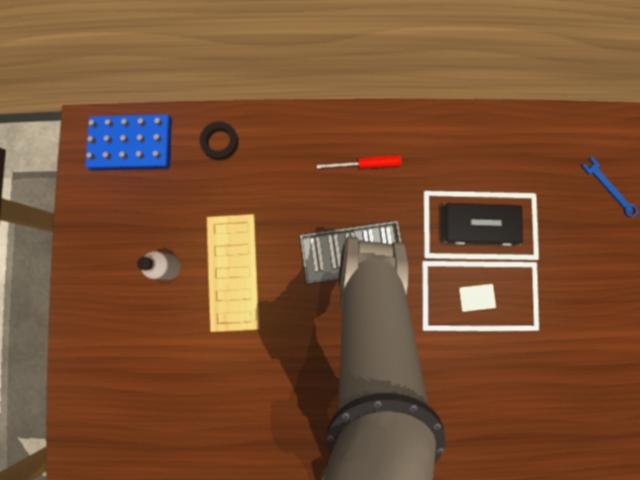

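>>> step_arm --rows '[-4,-2,0,-0.006,0,-8,-4,0,-0.012,0,-8,-5,0,-0.014,0,-8,-5,0,-0.014,0]'

```text
t: 34.25
eef_pos: [0.488, 0.0033, 0.0225]
tool_rot: [0.002, 0.674, 0.739, 0.003]
contact_force: [5.6, 4.0, 1.1]
gripper_width: 0.03
```

```bash
python3 tote.py tt8.png;python3 -c "
from h import *
print(jaw(),bot.get_obs()['gripper_width'],bot.get_obs()['contact_force'])"
```

```text
score 0.86 3282
rim 447 [541.    8.8] [110.4 225.4] 5.57 0.0394628120804948
in 2732 [543.2   5.2] [125.  245.2] 5.62 0.0047049985367234645
outline@40 [540.8   8.8] [110.1 225.5] 5.67
(np.float64(5.149075949968804), array([486.59694747,   2.37943457,  22.46665474])) 0.02926455527037114 [1.96774229 1.59767929 7.34711784]
```

>>> step_arm --rows '[-4,-5,0,-0.008,0,-8,-8,0,-0.012,0,-9,-10,0,-0.014,0,-9,-12,0,-0.014,0,-9,-14,0,-0.014,0,-9,-14,0,-0.014,0,-9,-14,0,-0.014,0,-9,-14,0,-0.014,0,-7,-14,0,-0.006,0,-3,-12,0,-0.003,0,0,-6,0,0,0,0,0,0,0,0]'

```text
t: 35.55
eef_pos: [0.4102, -0.1184, 0.0224]
tool_rot: [-0.001, 0.714, 0.7, 0.002]
contact_force: [-0.1, 10.7, 18.4]
gripper_width: 0.024
```

```bash
python3 tote.py tt9.png;python3 -c "
from h import *
print(jaw(),bot.get_obs()['gripper_width'],bot.get_obs()['contact_force'])"
```

```text
score 0.8 3639
rim 506 [ 464.  -118.1] [109.2 225.7] 0.02 0.039682713442490414
in 3043 [ 463.9 -124.3] [122.7 248.5] 0.22 0.004886299191075583
outline@40 [ 464.6 -115.6] [108.7 229. ] 0.24
(np.float64(-1.0913877700381818), array([ 410.19528122, -118.38549551,   22.41072617])) 0.028879362300589725 [ 1.1119818  10.36653494 17.16368462]
```

View pics/tt9.png

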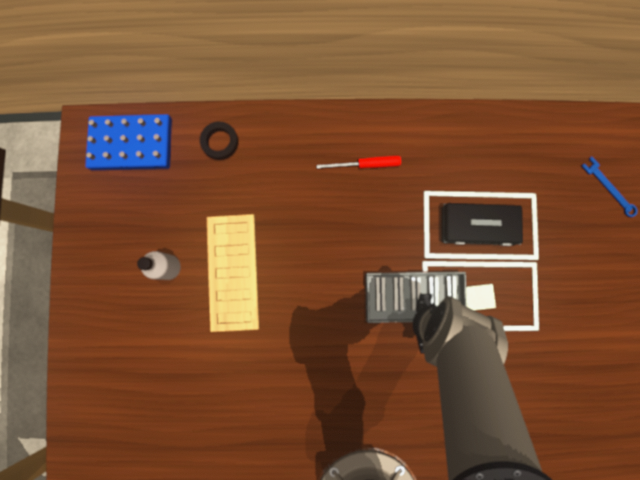

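>>> step_arm --rows '[0,-5,0.3,0,0,0,-10,0,0,0,0,-14,0,0,0,0,-14,0,0,0]'

```text
t: 36.05
eef_pos: [0.4098, -0.1589, 0.0224]
tool_rot: [-0.003, 0.712, 0.702, 0.002]
contact_force: [-0.1, 18.6, 18.5]
gripper_width: 0.028
```

```bash
python3 -c "
from h import *
print(jaw(),bot.get_obs()['gripper_width'],bot.get_obs()['contact_force'])"
```

```text
(np.float64(-0.8724474441080616), array([ 409.84785672, -158.88879083,   22.41796573])) 0.028391360951190443 [-0.08122398 18.64882081 18.49619657]
```

>>> step_arm --rows '[0,0,0.7,0,0,0,0,0,0,0,0,0,0,0,0]'

```text
t: 36.35
eef_pos: [0.409, -0.1638, 0.0225]
tool_rot: [-0.0, 0.715, 0.699, 0.0]
contact_force: [1.2, 0.8, 4.3]
gripper_width: 0.033
```

```bash
python3 tote.py tt10.png; python3 -c "
from h import *
print(jaw(),bot.get_obs()['gripper_width'],bot.get_obs()['contact_force'],bot.get_obs()['torque'])"
```

```text
score 0.74 3488
rim 519 [ 460.2 -164.6] [226.2 112.8] 89.16 0.03963004772248395
in 2942 [ 461.  -171.9] [247.8 123.4] 89.26 0.00524837304396874
outline@40 [ 461.8 -161.7] [227.7 109.4] 89.21
(np.float64(-1.3174880341126425), array([ 409.02274802, -163.83247051,   22.47335843])) 0.02827839650776132 [1.22449331 1.69416613 4.91095894] [ 0.4683233  -0.21590667  0.16696276]
```

>>> step_arm --rows '[0,-5,0,0,0,0,-10,0,0,0,0.5,-13,0,0,0,0.5,-13,0,0,0,0.5,-13,0,0,0,0.5,-13,0,0,0,0,-13,0,0,0,0,-13,0,0,0,0,-12,0,0,0,0,-7,0,0,0,0,-3,0,0,0,0,0,0,0,0]'

```text
t: 37.65
eef_pos: [0.411, -0.2744, 0.0224]
tool_rot: [-0.003, 0.714, 0.7, 0.002]
contact_force: [-0.9, 14.8, 16.6]
gripper_width: 0.031
```

>>> step_arm --rows '[0,0,0,0,0,0,0,0,0,0]'

```text
t: 37.85
eef_pos: [0.411, -0.2744, 0.0224]
tool_rot: [-0.003, 0.714, 0.701, 0.001]
contact_force: [0.6, 14.7, 15.1]
gripper_width: 0.03
```

```bash
python3 tote.py tt11.png; python3 -c "
from h import *
print(jaw(),bot.get_obs()['gripper_width'],bot.get_obs()['contact_force'],bot.get_obs()['torque'])"
```

```text
score 0.75 3454
rim 550 [ 464.3 -272.5] [111.5 226.9] 0.65 0.03964243853093348
in 2863 [ 464.5 -282.8] [123.7 254.6] 0.57 0.005714157122989921
outline@40 [ 465.2 -268.1] [109.7 234.7] 0.58
(np.float64(-1.0513333582267563), array([ 411.0045558 , -274.40982154,   22.45033595])) 0.028076775824496778 [ 0.59411588 14.53602447 15.7434756 ] [ 2.90356875 -0.01982885  0.47777707]
```

View pics/tt11.png

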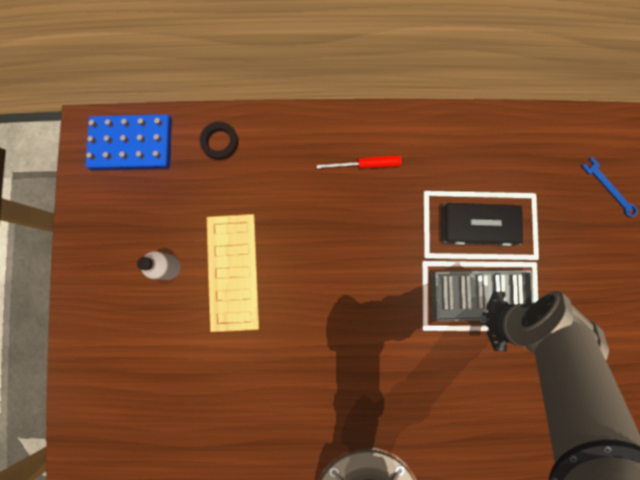

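>>> step_arm --rows '[0,-1,0.5,0,0,0,0,0,0,0,0,0,0,0,0]'

```text
t: 38.25
eef_pos: [0.4106, -0.2772, 0.0225]
tool_rot: [-0.002, 0.714, 0.7, 0.001]
contact_force: [0.7, 7.7, 6.3]
gripper_width: 0.024
```

```bash
python3 tote.py tt12.png
```

```text
score 0.6 3655
rim 605 [ 462.1 -275.8] [226.8 115.1] 89.74 0.039610690094537285
in 2952 [ 463.6 -286.4] [255.  124.5] 89.12 0.005513892168026185
outline@40 [ 464.3 -271.8] [235.1 110.4] 89.15
```

Within tolerance. Next I'll release the wall slowly and rise straight up.

>>> step_arm --rows '[0,0,0,0,0.03,0,0,0,0,0.08,0,0,0,0,0.15,0,0,0,0,0.18,0,0,0,0,0.18,0,0,10,0,0.18,0,0,30,0,0.18,0,0,50,0,0.18,0,0,50,0,0.18,0,0,40,0,0.18,0,0,0,0,0.18]'

```text
t: 39.45
eef_pos: [0.4137, -0.2823, 0.209]
tool_rot: [0.005, 0.716, 0.698, 0.002]
contact_force: [0.3, -0.0, 0.7]
gripper_width: 0.174
```

>>> step_arm --rows '[5,40,0,0,0.18,5,45,0,0,0.18,5,45,0,0,0.18,5,45,0,0,0.18,5,45,0,0,0.18,5,45,0,0,0.18,5,45,0,0,0.18,5,45,0,0,0.18,5,45,0,0,0.18,0,20,0,0,0.18,0,0,0,0,0.18]'

```text
t: 40.55
eef_pos: [0.4555, 0.1433, 0.2029]
tool_rot: [-0.0, 0.713, 0.701, 0.0]
contact_force: [0.2, -0.1, 0.1]
gripper_width: 0.179
```

```bash
python3 tote.py tt13.png; python3 m.py; python3 bay.py; python3 -c "
from h import *
snap('scene','s13.png')
import cv2;i=cv2.imread('pics/tt13.png');cv2.imwrite('pics/tz13.png',cv2.resize(i[180:350,380:560],None,fx=3.5,fy=3.5,interpolation=cv2.INTER_CUBIC))"
```

```text
score 0.75 4558
rim 746 [ 466.2 -285.8] [227.8 111.1] 89.16 0.03961996241435674
in 3861 [ 465.5 -294.9] [126.  258.9] 0.02 0.005439783150138707
outline@40 [ 466.1 -279.7] [111.8 238.2] 0.01
piece_1 0.85 344 [ 474.8 -247.5] [22.  73.4] 88.51 344 [ 476.9 -245.4   24.3]
piece_1 0.8 376 [ 472.6 -373.2] [30.2 74.3] 89.97 374 [ 474.7 -366.    24.2]
piece_1 0.73 372 [ 475.6 -208.9] [30.  73.9] 88.66 371 [ 475.4 -203.2   24. ]
piece_1 0.64 376 [ 474.2 -286.2] [74.1 22.3] 0.57 373 [ 474.  -283.5   24.2]
piece_1 0.54 344 [ 473.  -331.4] [28.6 73.9] 87.75 342 [ 473.3 -324.7   23.9]
block 0.74 4393 [523.8 303.3] [266.1 115. ] 2.25 4360 [548.3 312.7  12.7]
tote 0.72 3168 [ 465.9 -296.1] [248.8 118.9] 89.8 3154 [ 453.1 -290.2    6.4]
bay_1 0.97 1343 [ 462.5 -278.5] [278.6 164.5] 89.21 1338 [ 466.8 -248.2    1.5]
bay_1 0.61 1484 [ 631.  -288.7] [278.8 162.7] 88.75 1478 [ 632.2 -292.5    1.5]
case 0.95 3331 [ 628.5 -278.1] [183.2  95.2] 87.48 3315 [ 625.9 -270.8   48.4]
oil 0.68 954 [541.8 475.9] [103.9  63.1] 75.75 950 [536.6 442.7  98.6]
oil 0.58 3199 [ 465.7 -296.9] [252.  114.1] 88.48 3185 [ 454.6 -289.6    6.4]
driver 0.92 565 [781.5   5.1] [ 31.2 198.2] 4.2 561 [778.6 -32.9  22.3]
driver 0.73 3182 [ 464.7 -285.3] [118.3 227.8] 0.33 3169 [ 452.5 -286.     6.4]
driver 0.61 3338 [ 631.9 -288.6] [203.5 103.7] 87.21 3322 [ 626.2 -270.3   48.4]
0.93 ((462.7480163574219, -278.13427734375), (276.540283203125, 159.38906860351562), 89.19728088378906)
0.73 ((629.757080078125, -288.781005859375), (274.9852294921875, 161.57972717285156), 88.15788269042969)
```

View pics/tz13.png

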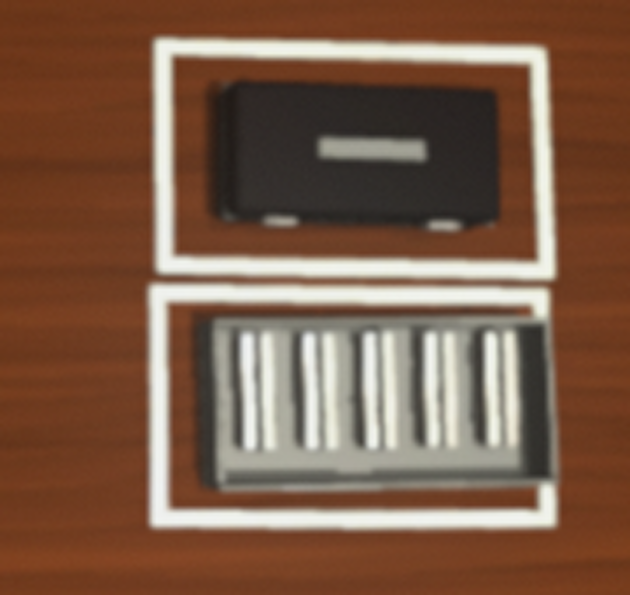

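View pics/s13.png

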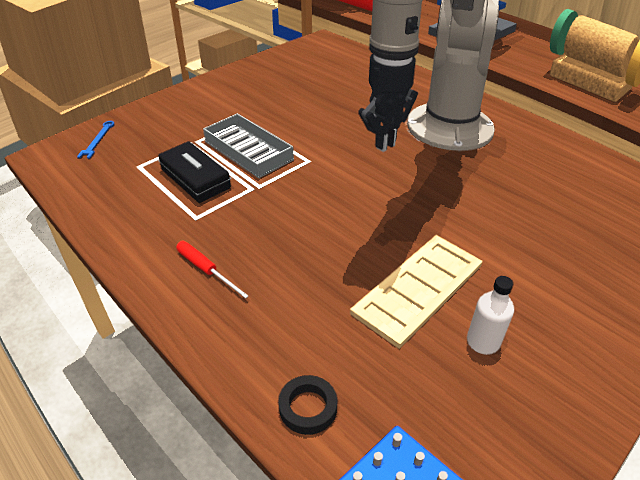

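```bash
python3 - <<'E'
from m import *
for cam in ['scene','top']:
    p,d=bot.read_camera(cam); P=allworld(cam,d)
    m=(d>0)&(P[...,0]>.38)&(P[...,0]<.55)&(P[...,1]>-.45)&(P[...,1]<-.12)
    print(cam,rect(P,m,.034,.048))
    q=P[m&(P[...,2]>.034)&(P[...,2]<.048)]*1000; print(np.percentile(q[:,1],[0,1,99,100]),np.percentile(q[:,0],[0,1,99,100]))
E
```

```text
scene (array([ 467.4, -285.5]), array([232.4, 114.3]), 89.19, 510, array([ 467.9, -271.5,   38. ]))
[-401.03481936 -399.47733346 -170.53651346 -169.0584273 ] [408.83719304 411.07777628 523.82406307 524.84344166]
top (array([ 466.1, -286.4]), array([228.9, 111.1]), 89.11, 612, array([ 459.2, -302.1,   40.2]))
[-400.24552485 -398.50842099 -172.3504144  -172.14236233] [409.98027486 410.49613387 521.82815459 522.06818177]
```

```bash
python3 -c "
from station import bot
print(bot.hand_in(), bot.get_obs()['t'])"
```

```text
the job is handed in; nothing more can be done
the job is handed in; nothing more can be done
```

I moved all five profile pieces from the block into the tote. They lie flat in a row. I then gripped the tote's near wall and slid it along the bench into the near bay (bay_1), which had only the job card in it, let go and backed the arm away. The job was handed in at about 41 s.

**Last checks, from the top and scene cameras:**
- **Tote position:** the tote is centred at about (466, -286) mm and the bay at about (463, -279) mm, with their angles matching to within a degree or so. The tote sits inside the tape outline by at least 16 mm on every side.
- **Pieces and block:** the tops of all five pieces read about 24 mm, as expected for flat on the tote floor. All the pockets are empty.
- **Other items:** the case, screwdriver and oil bottle look to be where they started.

**Points to note:**
- **Downward press:** while sliding, the gripper pressed down on the tote with up to about 18 N; I eased it off twice. I saw no sign of lifting or tipping.
- **Shift on release:** the camera fits put the tote 4 to 10 mm farther toward -y after release, and the margin above includes that.
- **Camera agreement:** the top and scene cameras agreed on the tote's centre to 1–2 mm. From directly above, the rim at the far end appears to cover the tape; that is the viewing angle, and the depth readings put that edge about 16 mm inside.

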